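# Set the nut runner and hold the hidden bolt head

## Robot

A 7-joint arm with a two-finger parallel gripper is mounted at the origin on the work surface. World frame = base frame: x ahead of the robot, y to its left, z up, the work surface at z = 0. Lengths are in m, angles in rad, forces in N, time in s.
With the tool pointing down it reaches from about 0.35 to 0.9 m from the base axis. Payload 8.1 kg.
Tool frame: the origin (TCP) lies at the centre of the arm's flange, where the gripper is bolted on; the fingertips stand 178 mm ahead of it and the grasp point (between the pads) lies 159 mm ahead of it; x points along the fingers, z is the direction in which the jaws open and shut, and the axes are right-handed (so a half turn about x gives the same grasp; the last joint's range is limited). The gripper opens to 92 mm and grips with 3 to 60 N. Pads are 19 mm wide; open, the fingers measure 130 mm over their backs; the gripper's body (75 mm by 190 mm) begins 47 mm behind the grasp point.
Start: joints at [-1.281, 0.434, 0.025, 1.573, -0.012, 1.134, -0.075], TCP at [0.239, 0.577, 0.405] pointing down, gripper open.
Joint ranges: [-2.62, 2.62], [-0.44, 2.09], [-1.27, 1.32], [0.08, 2.57], [-1.32, 4.46], [0.12, 2], [-2.74, 2.74]. Speed limits (rad/s): [2.22, 2.22, 3.01, 3.01, 3.14, 3.14, 3.14].

## Interface

Orientations are given as a rotation vector (axis times angle).
In Python, from cell import arm, get_image, search_frame, pinpoint gives the robot as it stands.
- The arm moves only by the tool arm_command, never from a script. Its argument "motion" is a list of rows, each a list of 7 numbers: the finger opening in mm, from 0 to 91.8, then the shift along the tool's x, y, z in mm, then the turn, a rotation vector about the tool's x, y, z in degrees. In form: [[fingers, x, y, z, ax, ay, az], ...]. A call has 1 to 5 rows; each row shifts and turns the commanded pose from where the row before left it, along the tool's axes as they then stand; what a row does not reach is not made up. A row lasts 1/8 s, in which the tool goes at most 62.5 mm and 10.7 degrees, less where a joint would pass 70% of its speed; a pose out of reach is approached as far as the arm can. A call with a gripper value outside its range is refused whole. The fingers move at their own pace and stop on an object; "newtons" is the grip in N (left out, the last holds). Time passes only in rows, so rows that do not move let the fingers close. It gives the time, the measured TCP pose, the force and the opening at its end, in the units of the state.
- arm.observe(): the state, without advancing time (a new reading comes with each control period).
- get_image(name): name is "scene" or "side" or "wrist"; returns a dict with "frame" (384x512x3 uint8, red, green, blue), "range_z" (384x512 float32, m along the optical axis (not along the pixel's ray), 0 where there is no reading), "K" (3x3 intrinsics, pixels), "origin" and "rotation" of the camera in the world; the wrist camera has in their place "tool_from_camera" (4x4, takes a point from camera to tool coordinates, whose origin is the TCP and whose axes are the tool frame's). Camera axes: x right, y down, z forward; pixel columns grow to the right and rows downward; lengths in m; the calibration is good to about 2 mm. The wrist camera is an equidistant fisheye: a pixel r from the principal point sees the ray r / f radians off the axis. A picture is of the moment at which its call begins: read the wrist's pose just before it.
- arm.sign_off(): hands the job in, once; it reports no verdict.
Trained networks look in the newest picture that a camera, given by its name, has taken for a name from the list of things; names that differ only in an ending like _2 or _b are one class to them, and where a whole thing is asked for, a point or a joint stands for the part that bears it (a point fixed in the world has none). Each returns a list of dicts, best first, with "p" (0 to 1); they miss things now and then, are a little off and sometimes report something else, mostly with a low value. They report only what shows in the picture. A call takes as long as a camera call. They do not tell look-alikes from the thing itself.
- search_frame(camera, target): "point" ([x, y, z] in m, in world coordinates, good to about 4 mm: the middle of the surface that is visible of it).
- pinpoint(camera, target): "point" ([x, y, z] in m, in world coordinates, good to about 4 mm: a listed point, or the origin of a listed thing).
The state is a dict: "clock": time; "joints": joint angles; "dq": joint speeds; "joint_efforts": joint torques, N m; "position": TCP position; "ee_rot": TCP orientation; "force": force on the tool from outside, world axes, zero at the start; "ft_torque": the same for the moment, N m; "width": opening from 0.0 (shut) to 1.0 (fully open).
Only numpy, scipy, OpenCV 4.12 (cv2) and the standard library are available. Lean on these libraries where they do the work, as an engineer would, in place of code of your own. Each camera call takes 0.05 s, during which the arm holds its last target. There are 200 camera calls.

## Task

On the nut runner's controller, turn the orange selector knob until its pointer clicks in at the yellow dot, and let go of it. Then reach down into the narrow gap behind the steel bracket, grasp the brass hex bolt head that the running nut is slowly dragging round, and hold it firmly so that it stops turning. Finish while still holding it; leave the selector at the yellow dot and the other things on the bench undisturbed.

Things in the scene. Friction and masses are not known exactly. Their poses are not given: they have to be found in the camera images.
- bolt_head (a point): Centre of the brass hex bolt head: 17 mm across flats, 20 across corners, 16 mm long along its level axis, 72 mm above the bench. x axis = bolt axis, pointing away from the bracket; the frame turns with the bolt. The head lies 8 to 24 mm behind the bracket's rear face on a brass collar (26 mm across), free above, below and beside, so fingers can come straight down on either side of it.
- bolt (a joint): Angle of the bolt (rad). At 0 one pair of flats is upright, facing the stand's +y and -y; again every 1.047 rad. The runner drags it round at about 0.15 rad/s, growing, with about 0.08 N m, and keeps pulling while it is held. A firm two-finger grip across it along the stand's y stops it; the flats then settle against the fingers.
- stand: Fixed nut-runner stand. Origin on the bench under the middle of the bracket's rear face; x from bracket to bolt head, roughly away from the robot; y along the bracket; z up. Base plate x -160 to 60 mm, y +-65, 12 mm high. Steel bracket x -6 to 0, y +-65, top at 100 mm. Bolt axis at y 0, z 72 mm. Before the bracket the green runner and its turning socket, x -156 to -6, 42 mm across, top at 93 mm.
- gap (a point): Middle of the gap's mouth, 23 mm behind the bracket's rear face, level with its top, 100 mm above the bench; axes as the stand's. The gap is 46 mm wide, between the bracket and a parallel low blue guard (x 46 to 52 mm of the stand, 130 mm wide, top 70 mm above the bench); open above and at both ends.
- selector (a joint): Angle of the selector knob (rad), growing clockwise seen from above. It starts at 0 (white dot). Detents at 0, 0.48, 0.96 and 1.44, which pull it in with up to about 0.04 N m when let go nearby; end stops just beyond the first and last.
- selector_grip (a point): The point to grip, on the knob's upright axis, 81 mm above the bench. Orange knob: disc 48 mm across and 8 mm high, its underside 52 mm above the bench, with an upright bar across it 42 mm long and 14 mm wide, top 90 mm above the bench. x axis along the bar to the pointer end (white line); turns with the knob.
- selector_pointer (a point): Point on the extension of the selector's pointer line, 40 mm from the knob's axis, on the circle of the dots; turns with the knob.
- controller: Fixed grey controller box with black top, 120 (x) x 130 (y) x 50 mm high; origin at the centre of its underside; the selector's axis is at its centre. Four dots on the top, 40 mm from the axis: a small white one (selector 0) and then clockwise the yellow, blue and red ones in any order, 0.48 rad apart.
- dot_yellow: The yellow dot, 11 mm across, flat on the controller's top, 40 mm from the selector's axis: the place to set.
- dot_blue: The blue dot, likewise: not to be set.
- dot_red: The red dot, likewise: not to be set.
- drive_large: Bystander, to be left alone: large hard drive, 147 x 102 x 26 mm. Origin at the centre of its underside.
- drive_small: Bystander, to be left alone: small hard drive, 100 x 70 x 9.5 mm. Origin at the centre of its underside.
- drive_side: Bystander, to be left alone: another small hard drive, 100 x 70 x 9.5 mm. Origin at the centre of its underside.
- screwdriver: Bystander, to be left alone: screwdriver, 170 mm long, lying on the bench between controller and stand; its axis x runs along the shaft. Origin at the centre of its underside.
- brush: Bystander, to be left alone: cleaning brush, 170 mm long, lying flat. Origin at the centre of its underside.
- screw_tray: Bystander, to be left alone: blue open screw tray with compartments, 120 x 160 x 30 mm. Origin at the centre of its underside.
- cleaner: Bystander, to be left alone: white bottle with red cap, 56 mm across, 150 mm high, standing. Origin at the centre of its underside.
Things that resemble listed ones, but are neither listed nor needed, are in the scene too. There is more than one size of the controller; the one meant has the size given above.

How it is judged:
By the outcome, as a careful person would: the job done as asked, in the order asked, and still so for the second after the job is handed in, while the arm keeps its last pose, push and grip.
It also fails if it takes over 45 s, if anything falls off the work surface, if the arm or the gripper's body presses on something with over 40 N, if the wrist force passes 120 N, or if a joint passes its speed limit or range.

## Working session

There is one attempt and no reset: what is moved stays moved. The work goes in short steps, Python scripts to look and compute and a tool call to move; the robot and the scene stay as the last step left them, time stands still between calls to the robot, and variables do not carry over. Pictures are saved under pics/ and viewed, about 8 in all and at most 12, crops included, and the job is handed in when it is done.

Besides the shell and the picture viewer there is one more tool, called after "Request:" by a JSON object that holds its "method" and its "body", one argument or row to a line. arm_command: Moves the arm, as the interface text tells. Its arguments: {"type":"object","properties":{"motion":{"type":"array"},"newtons":{"type":"number"}},"required":["motion"]}

```bash
mkdir -p pics; ls; cat > h.py <<'E'
import numpy as np, cv2
from scipy.spatial.transform import Rotation as R
from cell import arm, get_image, search_frame, pinpoint
def save(n,im): cv2.imwrite('pics/'+n+'.png',im[...,::-1])
def world(g,u,v,z=None):
    K=g['K'];d=g['range_z'][int(v),int(u)] if z is None else z
    return np.array(g['origin'])+np.array(g['rotation'])@(d*np.array([(u-K[0,2])/K[0,0],(v-K[1,2])/K[1,1],1]))
def px(g,p):
    c=np.array(g['rotation']).T@(np.array(p)-g['origin']);q=g['K']@c;return (q[:2]/q[2]).round(0)
E
python3 - <<'E'
from h import *
s=arm.observe();print(s['clock'],s['position'],s['ee_rot'],s['width'],s['force'])
print(R.from_rotvec(s['ee_rot']).as_matrix().round(3))
ims=[]
for c in ['scene','side']:
    g=get_image(c);ims.append(g['frame']);save(c,g['frame'])
    for t in ['controller','selector_grip','selector_pointer','dot_yellow','stand','bolt_head','gap','screwdriver','cleaner']:
        print(c,t,[(np.round(r['point'],3).tolist(),round(r['p'],2),px(g,r['point']).tolist()) for r in pinpoint(c,t)[:3]])
E
```

```text
pics
0.0 [0.23917268 0.57717876 0.40393727] [-0.91606887  1.37109383  0.91444774] 0.9987436188794815 [-1.1099781  -0.39416894 -0.41553008]
[[-0.    -0.924  0.383]
 [-0.001  0.383  0.924]
 [-1.    -0.    -0.002]]Traceback (most recent call last):
  File "<stdin>", line 8, in <module>
  File "h.py", line 9, in px
    c=np.array(g['rotation']).T@(np.array(p)-g['origin']);q=g['K']@c;return (q[:2]/q[2]).round(0)
                                                            ~~~~~~^~
ValueError: matmul: Input operand 1 does not have enough dimensions (has 0, gufunc core with signature (n?,k),(k,m?)->(n?,m?) requires 1)
```

```bash
python3 - <<'E'
from h import *
for c in ['scene','side']:
    g=get_image(c);save(c,g['frame'])
    print(g['origin'],g['rotation'],g['K'])
    Rm=np.array(g['rotation']); Rm=Rm if Rm.ndim==2 else (R.from_rotvec(Rm) if Rm.size==3 else R.from_quat(Rm)).as_matrix()
    g['rotation']=Rm
    for t in ['controller','selector_grip','selector_pointer','dot_yellow','stand','bolt_head','gap','screwdriver','cleaner']:
        print(c,t,[(np.round(r['point'],3).tolist(),round(r['p'],2),px(g,r['point']).tolist()) for r in pinpoint(c,t)[:3]])
E
```

```text
[ 1.27427078 -0.35953328  0.9626261 ] [-2.06014758 -1.32402382  0.52630075] [[377.54764007   0.         249.99420881]
 [  0.         377.54764007 189.07738913]
 [  0.           0.           1.        ]]
scene controller [([0.238, 0.246, -0.002], 0.72, [279.0, 139.0]), ([0.272, -0.242, -0.005], 0.66, [163.0, 181.0])]
scene selector_grip [([0.274, -0.243, 0.116], 0.88, [157.0, 156.0]), ([0.238, 0.245, 0.117], 0.8, [280.0, 115.0]), ([0.487, -0.158, 0.084], 0.72, [203.0, 197.0])]
scene selector_pointer [([0.277, 0.293, 0.077], 0.75, [296.0, 126.0]), ([0.309, -0.203, 0.075], 0.65, [174.0, 168.0]), ([0.514, -0.129, 0.054], 0.61, [216.0, 207.0])]
scene dot_yellow [([0.488, -0.157, 0.081], 0.36, [204.0, 198.0]), ([0.436, -0.449, 0.001], 0.2, [113.0, 232.0])]
scene stand [([0.568, 0.248, 0.001], 0.57, [324.0, 193.0])]
scene bolt_head [([0.582, 0.247, 0.072], 0.57, [329.0, 182.0])]
scene gap [([0.581, 0.248, 0.073], 0.45, [329.0, 181.0])]
scene screwdriver [([0.514, 0.006, -0.001], 0.63, [254.0, 205.0])]
scene cleaner [([0.621, 0.458, -0.002], 0.6, [382.0, 186.0]), ([0.591, 0.251, 0.099], 0.54
[... 288 characters left out ...]
[0.264, -0.249, 0.001], 0.95, [178.0, 319.0]), ([0.484, -0.155, -0.005], 0.74, [255.0, 264.0]), ([0.24, 0.244, 0.0], 0.61, [132.0, 192.0])]
side selector_grip [([0.244, 0.246, 0.115], 0.98, [126.0, 160.0]), ([0.489, -0.157, 0.08], 0.72, [257.0, 240.0]), ([0.268, -0.246, 0.118], 0.64, [173.0, 283.0])]
side selector_pointer [([0.514, -0.134, 0.049], 0.66, [263.0, 240.0]), ([0.305, -0.204, 0.075], 0.6, [188.0, 277.0])]
side dot_yellow []
side stand [([0.566, 0.247, -0.002], 0.62, [232.0, 171.0])]
side bolt_head []
side gap [([0.586, 0.249, 0.104], 0.85, [237.0, 142.0])]
side screwdriver [([0.507, 0.009, -0.002], 0.9, [240.0, 220.0])]
side cleaner [([0.617, 0.459, -0.001], 0.73, [226.0, 138.0])]
```

View pics/scene.png

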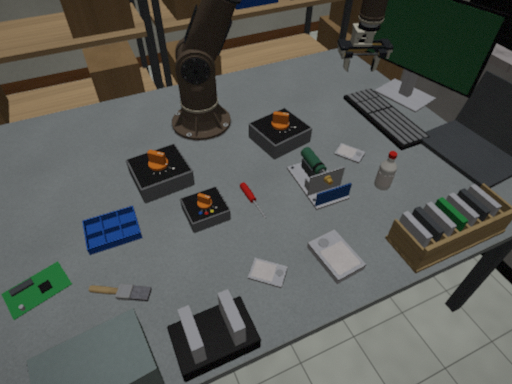

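The picture shows three controllers: (279,130) and (160,172), both with the grip about 116 mm high, and (205,207), with the grip about 81 mm high. The last matches the description. The stand is at (320,180) and the screwdriver at (255,200). Next I'll take one close crop to check the choice.

```bash
cat >> h.py <<'E'
def cam(c):
    g=get_image(c)
    if 'rotation' in g: g['rotation']=R.from_rotvec(g['rotation']).as_matrix()
    return g
E
python3 - <<'E'
from h import *
g=cam('scene');s=cam('side')
def crop(f,u,v,w=32,k=9): return cv2.resize(f[v-w:v+w,u-w:u+w],None,fx=k*32/w/2*1.2,fy=k*32/w/2*1.2,interpolation=cv2.INTER_CUBIC)
a=np.hstack([crop(g['frame'],205,205,30),crop(s['frame'],257,245,30)]);b=np.hstack([crop(g['frame'],322,180,34),crop(s['frame'],232,160,40)])
w=min(a.shape[1],b.shape[1]);im=np.vstack([a[:, :w],b[:, :w]]);print(im.shape);save('crop1',im)
# heights & geometry: point cloud of controller top in both
for n,q in(('scene',g),('side',s)):
    v,u=np.mgrid[0:384,0:512];d=q['range_z'];K=q['K']
    P=np.stack([(u-K[0,2])/K[0,0]*d,(v-K[1,2])/K[1,1]*d,d],-1)@q['rotation'].T+q['origin']
    def rect(c,r,z0,z1):
        m=(np.hypot(P[...,0]-c[0],P[...,1]-c[1])<r)&(P[...,2]>z0)&(P[...,2]<z1)&(d>0)
        X=P[m];(cx,cy),(w,h),a=cv2.minAreaRect((X[:,:2]*1000).astype(np.float32));print(n,m.sum(),np.median(X[:,2]).round(4),round(cx,1),round(cy,1),round(w,1),round(h,1),round(a,1))
    rect((.487,-.157),.095,.045,.055)
    rect((.487,-.157),.04,.075,.095)
    rect((.568,.248),.1,.095,.108)   # bracket top
    rect((.60,.26),.1,.066,.074)
    hsv=cv2.cvtColor(q['frame'],cv2.COLOR_RGB2HSV);near=np.hypot(P[...,0]-.487,P[...,1]+.157)<.06
    for c,(lo,hi) in dict(yellow=(22,35),blue=(95,130),red=(170,180),red2=(0,4)).items():
        m=near&(hsv[...,0]>=lo)&(hsv[...,0]<=hi)&(hsv[...,1]>110)&(hsv[...,2]>90)&(P[...,2]<.06)&(P[...,2]>.04)
        if m.any():print(c,m.sum(),P[m].mean(0).round(4))
    m=near&(hsv[...,1]<50)&(hsv[...,2]>150);print('white',m.sum(),P[m].round(3)[:12].tolist())
E
```

```text
(692, 692, 3)
scene 956 0.0505 485.3 -158.8 123.9 130.1 1.5
scene 79 0.0875 487.3 -158.7 43.2 16.5 38.0
scene 87 0.099 555.5 239.3 98.0 103.9 35.1
scene 141 0.0697 563.4 246.6 128.7 114.2 88.6
yellow 12 [ 0.5213 -0.146   0.0513]
blue 7 [ 0.5135 -0.1816  0.0516]
red2 9 [ 0.5225 -0.1653  0.0516]
white 0 []
side 1596 0.0489 484.2 -156.5 119.5 133.3 1.4
side 112 0.0868 485.2 -156.6 43.3 14.2 40.4
side 52 0.0982 562.2 250.1 135.1 7.2 87.7
side 105 0.0692 560.7 248.7 128.7 113.7 88.2
yellow 19 [ 0.5238 -0.1453  0.0498]
blue 17 [ 0.5159 -0.1813  0.0498]
red 3 [ 0.526  -0.1644  0.049 ]
red2 14 [ 0.5238 -0.1642  0.0496]
white 0 []
```

View pics/crop1.png

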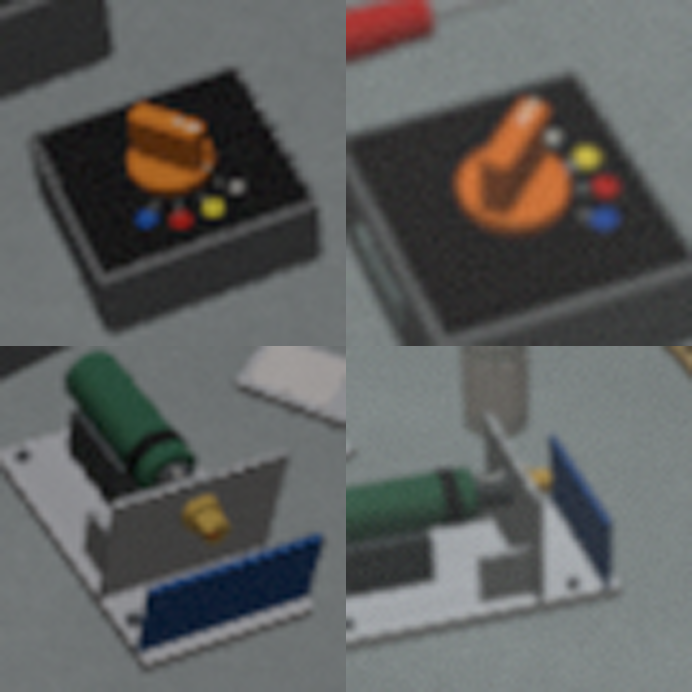

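The crop confirms it: the small controller at (205,207) in scene has its pointer near the white dot. Clockwise from there the dots are yellow, red and blue, so yellow is the first detent (0.48). The stand's bracket, bolt and guard are visible. I'll move over the knob now.

Request:
{"method": "arm_command", "body": {
  "motion": [
    [91,0,-34,-39,0,0,0],
    [91,0,-34,-39,0,0,0],
    [91,0,-34,-39,0,0,0],
    [91,0,-34,-39,0,0,0],
    [91,0,-34,-39,0,0,0]
  ],
  "newtons": 20
}}

```text
clock: 1.82
position: [0.322, 0.3305, 0.4049]
ee_rot: [-0.915, 1.369, 0.915]
force: [1.9, 0.9, 0.1]
width: 0.991
```

Request:
{"method": "arm_command", "body": {
  "motion": [
    [91,0,-34,-39,0,0,0],
    [91,0,-34,-39,0,0,0],
    [91,0,-34,-39,0,0,0],
    [91,0,-34,-39,0,0,0],
    [91,0,-34,-39,0,0,0]
  ]
}}

```text
clock: 2.45
position: [0.4043, 0.0853, 0.4051]
ee_rot: [-0.915, 1.369, 0.915]
force: [0.0, 0.4, 0.2]
width: 0.992
```

Request:
{"method": "arm_command", "body": {
  "motion": [
    [91,0,-34,-39,0,0,0],
    [91,0,-34,-39,0,0,0],
    [91,0,-34,-39,0,0,0],
    [91,0,-34,-39,0,0,0],
    [91,0,-30,-35,0,0,0]
  ]
}}

```text
clock: 3.08
position: [0.4847, -0.1548, 0.405]
ee_rot: [-0.915, 1.369, 0.914]
force: [0.6, 0.2, 0.0]
width: 0.986
```

Request:
{"method": "arm_command", "body": {
  "motion": [
    [91,0,0,0,-10.5,0,0],
    [91,0,0,0,-10.5,0,0],
    [91,0,0,0,-10.5,0,0],
    [91,0,0,0,-10.5,0,0],
    [91,0,0,0,-10.5,0,0]
  ]
}}

```text
clock: 3.7
position: [0.4843, -0.1531, 0.4048]
ee_rot: [-1.588, 0.91, 1.587]
force: [-0.8, 0.6, -0.9]
width: 0.994
```

Request:
{"method": "arm_command", "body": {
  "motion": [
    [91,0,0,0,-9.5,0,0],
    [91,0,0,0,0,0,0]
  ]
}}

```text
clock: 3.95
position: [0.4842, -0.1532, 0.4048]
ee_rot: [-1.696, 0.801, 1.695]
force: [0.3, -0.2, 0.6]
width: 0.987
```

```bash
cat >> h.py <<'E'
def wcloud():
    s=arm.observe();g=get_image('wrist');K=g['K'];v,u=np.mgrid[0:384,0:512]
    x=u-K[0,2];y=v-K[1,2];r=np.hypot(x,y)+1e-9;th=r/K[0,0];d=g['range_z']
    t=np.tan(np.clip(th,0,1.5));C=np.stack([x/r*t*d,y/r*t*d,d],-1)
    T=np.array(g['tool_from_camera']);Tt=C@T[:3,:3].T+T[:3,3]
    W=Tt@R.from_rotvec(s['ee_rot']).as_matrix().T+s['position'];W[(d<=0)|(th>1.4)]=np.nan
    return s,g,W
def state():
    s=arm.observe();M=R.from_rotvec(s['ee_rot']).as_matrix()
    print('t',round(s['clock'],2),'pos',s['position'].round(4),'x',M[:,0].round(3),'zang',np.degrees(np.arctan2(M[1,2],M[0,2])).round(2),'F',np.round(s['force'],1),'T',np.round(s['ft_torque'],2),'w',round(s['width']*91.8,1))
    return s,M
E
python3 - <<'E'
from h import *
state()
s,g,P=wcloud();save('w1',g['frame'])
def rect(m):
    X=P[m]
    if len(X)<5: return print('few',len(X))
    (cx,cy),(w,h),a=cv2.minAreaRect((X[:,:2]*1000).astype(np.float32));print(m.sum(),np.median(X[:,2]).round(4),round(cx,1),round(cy,1),round(w,1),round(h,1),round(a,1))
near=np.hypot(P[...,0]-.486,P[...,1]+.158)
hsv=cv2.cvtColor(g['frame'],cv2.COLOR_RGB2HSV);z=P[...,2]
orange=(hsv[...,0]>=5)&(hsv[...,0]<=18)&(hsv[...,1]>110)
rect((near<.1)&(z>.044)&(z<.056)); rect((near<.04)&(z>.08)&(z<.1)); rect((near<.04)&(z>.055)&(z<.066)&orange)
for c,(lo,hi) in dict(yellow=(22,35),blue=(95,130),red=(170,180),red2=(0,4)).items():
    m=(near<.06)&(hsv[...,0]>=lo)&(hsv[...,0]<=hi)&(hsv[...,1]>110)&(hsv[...,2]>70)&(z<.06)&(z>.04)
    if m.any():print(c,m.sum(),P[m].mean(0).round(4))
for t in ['selector_grip','selector_pointer','dot_yellow']:
    print(t,[(np.round(r['point'],4).tolist(),round(r['p'],2)) for r in pinpoint('wrist',t)[:2]])
E
```

```text
t 3.95 pos [ 0.4842 -0.1532  0.4048] x [ 0.  0. -1.] zang 129.42 F [ 0.3 -0.2  0.6] T [ 0.09  0.13 -0.02] w 90.6
9452 0.0495 486.0 -156.9 120.9 130.8 1.7
534 0.0888 485.5 -157.0 41.5 14.0 42.9
795 0.0589 485.2 -157.4 46.1 46.4 39.1
yellow 89 [ 0.5245 -0.1466  0.0503]
blue 83 [ 0.5167 -0.1827  0.0506]
red2 88 [ 0.5253 -0.1655  0.0503]
selector_grip [([0.4899, -0.1521, 0.0828], 0.73)]
selector_pointer [([0.5174, -0.1319, 0.0528], 0.86)]
dot_yellow [([0.5186, -0.1317, 0.0518], 0.7), ([0.527, -0.1479, 0.0514], 0.5)]
```

View pics/w1.png

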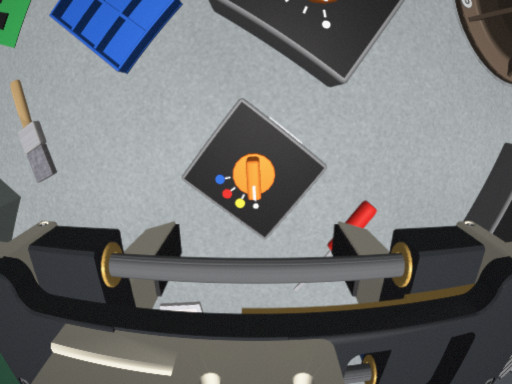

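The wrist picture shows the controller at (255,165), with the bar pointing down the image toward the white dot at (256,206) and yellow at (240,203). The axis is at (0.4856,-0.157), the bar at 42.9° and yellow at 15.2°, which is the expected 27.5° step. I'll descend and grip.

Request:
{"method": "arm_command", "body": {
  "motion": [
    [60,0,1.6,-3.8,-3.5,0,0],
    [60,45,0,0,0,0,0],
    [60,45,0,0,0,0,0],
    [60,45,0,0,0,0,0],
    [60,0,0,0,0,0,0]
  ]
}}

```text
clock: 4.78
position: [0.4842, -0.1566, 0.2674]
ee_rot: [-1.731, 0.758, 1.742]
force: [0.4, 0.2, 1.2]
width: 0.658
```

```bash
python3 - <<'E'
from h import *
state()
E
```

```text
t 4.78 pos [ 0.4842 -0.1566  0.2674] x [-0.006  0.001 -1.   ] zang 132.9 F [0.4 0.2 1.2] T [0.02 0.09 0.02] w 60.4
```

Request:
{"method": "arm_command", "body": {
  "motion": [
    [60,15,-1,-1,0,0,0],
    [60,11,0,0,0,0,0],
    [0,0,0,0,0,0,0],
    [0,0,0,0,0,0,0],
    [0,0,0,0,0,0,0]
  ],
  "newtons": 20
}}

```text
clock: 5.4
position: [0.4871, -0.1571, 0.2442]
ee_rot: [-1.738, 0.755, 1.736]
force: [1.0, 0.6, 1.0]
width: 0.378
```

Request:
{"method": "arm_command", "body": {
  "motion": [
    [0,0,0,0,0,0,0],
    [0,0,0,0,0,0,0]
  ]
}}

```text
clock: 5.65
position: [0.4865, -0.1566, 0.2438]
ee_rot: [-1.736, 0.755, 1.738]
force: [-9.2, 12.1, 11.0]
width: 0.161
```

```bash
python3 - <<'E'
from h import *
state()
E
```

```text
t 5.65 pos [ 0.4865 -0.1566  0.2438] x [-0.001  0.001 -1.   ] zang 133.0 F [-9.2 12.1 11. ] T [2.65 2.32 0.04] w 14.8
```

Gripped at 14.8 mm. Next I turn it clockwise 27.5°.

Request:
{"method": "arm_command", "body": {
  "motion": [
    [0,0,0,0,7,0,0],
    [0,0,0,0,7,0,0],
    [0,0,0,0,7,0,0],
    [0,0,0,0,6.5,0,0],
    [0,0,0,0,0,0,0]
  ]
}}

```text
clock: 6.28
position: [0.4863, -0.1564, 0.2438]
ee_rot: [-1.403, 1.07, 1.406]
force: [-3.0, 3.2, 6.3]
width: 0.155
```

Request:
{"method": "arm_command", "body": {
  "motion": [
    [0,0,0,0,0,0,0]
  ]
}}

```text
clock: 6.4
position: [0.4863, -0.1564, 0.2438]
ee_rot: [-1.404, 1.069, 1.408]
force: [-4.4, 2.4, 5.8]
width: 0.155
```

```bash
python3 - <<'E'
from h import *
state()
E
```

```text
t 6.4 pos [ 0.4863 -0.1564  0.2438] x [-0.002  0.001 -1.   ] zang 105.51 F [-4.4  2.4  5.8] T [ 0.65  0.78 -0.02] w 14.2
```

Release, rise and check.

Request:
{"method": "arm_command", "body": {
  "motion": [
    [60,0,0,0,0,0,0],
    [60,0,0,0,0,0,0],
    [60,0,0,0,0,0,0],
    [60,-20,0,0,0,0,0],
    [60,-50,0,0,0,0,0]
  ]
}}

```text
clock: 7.02
position: [0.4862, -0.1567, 0.3129]
ee_rot: [-1.403, 1.072, 1.409]
force: [1.3, -0.4, 0.2]
width: 0.631
```

Request:
{"method": "arm_command", "body": {
  "motion": [
    [60,-50,0,0,0,0,0],
    [60,-40,0,0,0,0,0],
    [91,0,0,0,0,0,0]
  ]
}}

```text
clock: 7.4
position: [0.4876, -0.1576, 0.4067]
ee_rot: [-1.409, 1.066, 1.4]
force: [-0.0, 0.0, -1.4]
width: 0.723
```

```bash
python3 - <<'E'
from h import *
state()
s,g,P=wcloud();save('w2',g['frame'])
near=np.hypot(P[...,0]-.486,P[...,1]+.157);z=P[...,2]
m=(near<.04)&(z>.08)&(z<.1)
(c,w,a)=cv2.minAreaRect((P[m][:,:2]*1000).astype(np.float32));print(m.sum(),c,w,a)
for cn in ['scene','side']:
  q=cam(cn);print(cn,[(np.round(r['point'],4).tolist(),round(r['p'],2)) for r in pinpoint(cn,'selector_pointer')[:3]])
print([(np.round(r['point'],4).tolist(),round(r['p'],2)) for r in pinpoint('wrist','selector_pointer')[:2]])
E
```

```text
t 7.4 pos [ 0.4876 -0.1576  0.4067] x [ 0.006 -0.001 -1.   ] zang 105.48 F [-0.   0.  -1.4] T [ 0.06  0.04 -0.02] w 66.4
518 (485.44091796875, -156.70492553710938) (41.05571746826172, 12.58521556854248) 15.44803524017334
scene [([0.5247, -0.1478, 0.0528], 0.75), ([0.2777, 0.292, 0.0748], 0.71), ([0.3049, -0.2048, 0.0752], 0.52)]
side [([0.308, -0.2036, 0.0786], 0.95), ([0.5227, -0.1481, 0.0476], 0.88)]
[([0.5282, -0.1488, 0.0521], 0.65)]
```

View pics/w2.png

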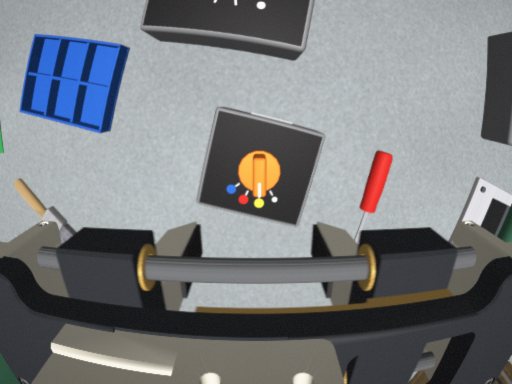

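The pointer (260,190) is at the yellow dot (259,203): bar 15.4°, dot 15.1°, fingers clear. Next I travel to above the gap.

Request:
{"method": "arm_command", "body": {
  "motion": [
    [91,0,-22.5,40.5,0,0,0],
    [91,0,-22.5,40.5,0,0,0],
    [91,0,-22.5,40.5,0,0,0],
    [91,0,-22.5,40.5,0,0,0],
    [91,0,-22.5,40.5,0,0,0]
  ]
}}

```text
clock: 8.32
position: [0.5413, 0.0696, 0.4028]
ee_rot: [-1.405, 1.07, 1.406]
force: [1.3, 0.4, 0.1]
width: 0.993
```

Request:
{"method": "arm_command", "body": {
  "motion": [
    [91,0,-22.5,40.5,0,0,0],
    [91,0,-22.5,40.5,0,0,0],
    [91,0,-22.5,40.5,0,0,0],
    [91,0,-22.5,40.5,0,0,0],
    [91,0,0,0,9,0,0]
  ]
}}

```text
clock: 8.95
position: [0.5842, 0.253, 0.4018]
ee_rot: [-1.293, 1.153, 1.297]
force: [0.1, -1.5, -0.2]
width: 0.989
```

Request:
{"method": "arm_command", "body": {
  "motion": [
    [91,0,0,0,9,0,0],
    [91,0,0,0,0,0,0]
  ]
}}

```text
clock: 9.2
position: [0.5845, 0.2485, 0.4025]
ee_rot: [-1.178, 1.231, 1.178]
force: [-0.4, -0.1, 0.4]
width: 0.987
```

```bash
cat >> h.py <<'E'
def stand(n):
    state();s,g,P=wcloud();save(n,g['frame']);z=P[...,2]
    hsv=cv2.cvtColor(g['frame'],cv2.COLOR_RGB2HSV);near=np.hypot(P[...,0]-.575,P[...,1]-.249)
    blue=(hsv[...,0]>95)&(hsv[...,0]<130)&(hsv[...,1]>100)
    brass=(hsv[...,0]>14)&(hsv[...,0]<32)&(hsv[...,1]>90)
    for n,m in dict(bracket=(near<.09)&(z>.096)&(z<.105)&(P[...,0]>.54),guard=(near<.1)&(z>.064)&(z<.074)&blue,brass=(near<.05)&brass&(z>.06)&(z<.09),top=(near<.05)&brass&(z>.078)&(z<.09)).items():
        X=P[m]
        if len(X)>4:
            c,w,a=cv2.minAreaRect((X[:,:2]*1000).astype(np.float32));print(n,len(X),np.median(X[:,2]).round(4),np.round(c,1),np.round(w,1),round(a,1),'px',np.argwhere(m).mean(0)[::-1].round())
            if n in('brass','top'):print('   mean',X.mean(0).round(4),'min',X.min(0).round(4),'max',X.max(0).round(4))
    for t in ['bolt_head','gap','stand']: print(t,[(np.round(r['point'],4).tolist(),round(r['p'],2)) for r in pinpoint('wrist',t)[:2]])
E
python3 -c "from h import *; stand('w3')"
```

```text
t 9.2 pos [0.5845 0.2485 0.4025] x [-0.001 -0.001 -1.   ] zang 87.55 F [-0.4 -0.1  0.4] T [-0.02 -0.   -0.01] w 90.6
bracket 866 0.0988 [563.3 249.6] [129.2   6.7] 88.3 px [258. 164.]
guard 657 0.0688 [615.  247.9] [128.2   6. ] 88.4 px [258. 204.]
brass 320 0.0794 [580.  249.5] [23.  20.9] 88.5 px [258. 175.]
   mean [0.5794 0.249  0.0796] min [0.5696 0.2382 0.0732] max [0.5905 0.2613 0.0849]
top 244 0.0802 [579.9 249.3] [20.8 20.6] 86.8 px [258. 174.]
   mean [0.5784 0.2497 0.0806] min [0.5696 0.2393 0.078 ] max [0.5903 0.2601 0.0849]
bolt_head [([0.5828, 0.249, 0.0739], 0.63), ([0.8095, 0.1363, 0.0004], 0.24)]
gap [([0.5904, 0.2542, 0.0953], 0.8)]
stand [([0.5635, 0.2512, 0.0008], 0.68)]
```

View pics/w3.png

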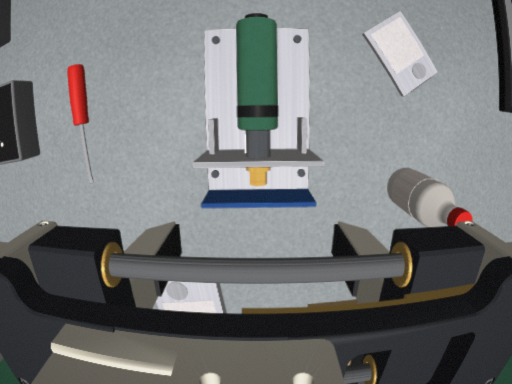

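The picture shows the stand centred at column 258, with bracket top at row 160, brass head at (258,175) and guard at row 200, well aligned with the jaws. Fits give the rear face at x≈0.5663, bolt y≈0.249 and bracket direction 88.3°. I'll aim the finger centre at x≈0.587, which is clear of the collar.

Request:
{"method": "arm_command", "body": {
  "motion": [
    [60,0,-2.5,0.5,-0.8,0,0],
    [60,40,0,0,0,0,0],
    [60,40,0,0,0,0,0],
    [60,20,0,0,0,0,0],
    [60,0,0,0,0,0,0]
  ]
}}

```text
clock: 10.02
position: [0.5868, 0.2484, 0.3023]
ee_rot: [-1.188, 1.226, 1.189]
force: [0.1, -0.2, 0.6]
width: 0.654
```

Request:
{"method": "arm_command", "body": {
  "motion": [
    [60,0,0,0,0,0,0]
  ]
}}

```text
clock: 10.15
position: [0.5877, 0.2487, 0.3048]
ee_rot: [-1.188, 1.221, 1.187]
force: [0.1, -0.2, 0.8]
width: 0.655
```

```bash
python3 -c "from h import *; stand('w4')"
```

```text
t 10.15 pos [0.5877 0.2487 0.3048] x [ 0.001  0.001 -1.   ] zang 88.31 F [ 0.1 -0.2  0.8] T [ 0.04 -0.01 -0.03] w 60.1
bracket 1860 0.0989 [563.4 249.9] [129.5   6.4] 88.2 px [257. 186.]
guard 909 0.0686 [615.1 247.6] [82.3  7.1] 88.1 px [257. 238.]
brass 601 0.0793 [580.8 249.7] [23.3 20.3] 88.8 px [257. 202.]
   mean [0.5808 0.2492 0.0791] min [0.5706 0.2382 0.0715] max [0.591  0.2615 0.0853]
top 440 0.0799 [580.8 249.3] [21.6 20.1] 86.0 px [258. 201.]
   mean [0.58   0.2498 0.0804] min [0.5706 0.2391 0.078 ] max [0.591  0.2607 0.0853]
bolt_head [([0.5805, 0.2504, 0.0728], 0.88)]
gap [([0.5926, 0.2506, 0.0963], 0.56)]
stand [([0.5671, 0.2506, -0.0017], 0.67)]
```

Request:
{"method": "arm_command", "body": {
  "motion": [
    [60,25,0,0.5,0,0,0],
    [60,25,0,0,0,0,0],
    [60,20,0,0,0,0,0],
    [60,4,0,0,0,0,0],
    [60,0,0,0,0,0,0]
  ]
}}

```text
clock: 10.98
position: [0.5875, 0.2493, 0.2304]
ee_rot: [-1.187, 1.222, 1.187]
force: [-0.2, 0.7, -0.4]
width: 0.652
```

```bash
python3 -c "from h import *; state()"
```

```text
t 10.97 pos [0.5875 0.2493 0.2304] x [ 0.001  0.    -1.   ] zang 88.29 F [-0.2  0.7 -0.4] T [ 0.07 -0.02 -0.02] w 59.9
```

At depth with no contact. Now I close firmly.

Request:
{"method": "arm_command", "body": {
  "motion": [
    [0,0,0,0,0,0,0],
    [0,0,0,0,0,0,0],
    [0,0,0,0,0,0,0],
    [0,0,0,0,0,0,0],
    [0,0,0,0,0,0,0]
  ],
  "newtons": 50
}}

```text
clock: 11.6
position: [0.5872, 0.2497, 0.2298]
ee_rot: [-1.187, 1.222, 1.188]
force: [0.5, 1.5, -0.9]
width: 0.188
```

Request:
{"method": "arm_command", "body": {
  "motion": [
    [0,0,0,0,0,0,0],
    [0,0,0,0,0,0,0],
    [0,0,0,0,0,0,0],
    [0,0,0,0,0,0,0]
  ]
}}

```text
clock: 12.1
position: [0.5872, 0.2497, 0.2298]
ee_rot: [-1.187, 1.222, 1.188]
force: [0.3, 4.5, -0.3]
width: 0.184
```

```bash
python3 - <<'E'
from h import *
state()
s,g,P=wcloud();z=P[...,2];hsv=cv2.cvtColor(g['frame'],cv2.COLOR_RGB2HSV)
save('w5',g['frame'])
E
```

```text
t 12.1 pos [0.5872 0.2497 0.2298] x [ 0.     0.001 -1.   ] zang 88.31 F [ 0.3  4.5 -0.3] T [ 0.99 -0.04  0.01] w 16.9
```

Request:
{"method": "arm_command", "body": {
  "motion": [
    [0,0,0,0,0,0,0],
    [0,0,0,0,0,0,0],
    [0,0,0,0,0,0,0],
    [0,0,0,0,0,0,0],
    [0,0,0,0,0,0,0]
  ]
}}

```text
clock: 12.78
position: [0.5872, 0.2496, 0.2298]
ee_rot: [-1.187, 1.222, 1.188]
force: [0.5, 4.6, 0.2]
width: 0.186
```

```bash
python3 - <<'E'
from h import *
state();a=cv2.imread('pics/w5.png')[...,::-1]
g=get_image('wrist');save('w56',cv2.resize(np.hstack([a[170:330,170:350],g['frame'][170:330,170:350]]),None,fx=2.2,fy=2.2))
q=cam('side');s=cam('scene')
def cr(f,u,v,w): return cv2.resize(f[v-w:v+w,u-w:u+w],(350,350),interpolation=cv2.INTER_CUBIC)
save('ss',np.hstack([cr(q['frame'],245,200,85),cr(s['frame'],270,190,85)]))
print([(np.round(r['point'],4).tolist(),round(r['p'],2)) for r in pinpoint('scene','selector_pointer')[:3]])
E
```

```text
t 12.78 pos [0.5872 0.2496 0.2298] x [ 0.     0.001 -1.   ] zang 88.31 F [0.5 4.6 0.2] T [ 1.19 -0.11 -0.03] w 17.1
[([0.3065, -0.2034, 0.0756], 0.87), ([0.2781, 0.2883, 0.075], 0.67), ([0.5223, -0.1463, 0.0515], 0.46)]
```

View pics/w56.png

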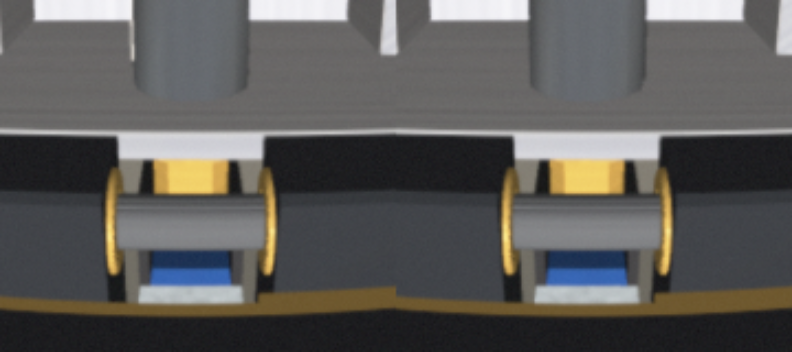

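View pics/ss.png

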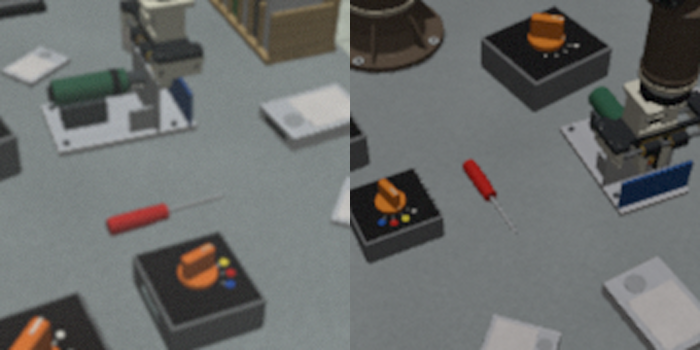

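The head sits between the fingers at 17.0 mm, its across-flats size. The two views 0.7 s apart (columns 150-230 and 550-625) show the same hex edges, so the bolt has stopped. The selector still points at yellow in both room cameras.

```bash
python3 -c "from h import *; state(); print(arm.sign_off())"
```

```text
t 12.97 pos [0.5872 0.2497 0.2299] x [ 0.     0.001 -1.   ] zang 88.31 F [0.8 5.7 0.6] T [ 1.11 -0.13 -0.01] w 17.3
the job is handed in; nothing more can be done
None
```

The job is handed in: the selector is at the yellow dot and the gripper is holding the bolt head, which has stopped turning. It took about 13 s of the 45 s allowed.

- **Selector:** I turned the knob on the 120 × 130 × 50 mm controller 27.5° clockwise and let go. The bar then measured 15.4° against 15.1° for the yellow dot, and the room cameras still showed it there at the end.
- **Bolt:** I reached down into the gap without touching anything and closed on the head with 50 N. The opening settled at about 17 mm, the size across the flats. Two wrist pictures 0.7 s apart looked the same, and the force on the wrist was about 6 N.
- **Other things:** I saw nothing else moved in the areas I checked. My last room pictures covered the controller, stand, screwdriver and drives, but not the brush, tray or cleaner bottle. The arm stayed clear of those three.

No check failed. The network once gave the white dot as its best guess for the yellow one, so I used the colour measurement instead.

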